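# Refit the siphon cap in a washer's dispenser drawer

## Task

The dispenser drawer of a washing machine has been rinsed and stands loose on the counter: push it square and flush into the corner of the stone splash upstand so that it cannot slide away. Then pick up the blue siphon cap, set it over the standpipe in the drawer's middle compartment and press it straight down until it clicks and is fully home, keep pressing firmly after the click, and finish like that, with the hand still pressing the cap down and the drawer still in its corner. Leave the other things on the counter where they are.

Things in the scene. Friction and masses are not known exactly. Their poses are not given: they have to be found in the camera images.
- upstand: L-shaped black stone upstand fixed on the counter, 70 mm high, 20 mm thick. Origin at its inner corner, at counter height; its axes are always the world's. The long leg's inner face runs 1090 mm from the origin to -y and faces -x; the short leg's inner face runs 340 mm from the origin to -x and faces -y.
- upstand_corner (a point): the inner corner of the upstand (the same point as the origin of upstand), at counter height
- drawer: white dispenser drawer, loose, 0.45 to 0.7 kg, upright on the counter, 160 mm in its x, 240 mm in its y; origin in the centre of its underside. Walls 60 mm high; the light grey front panel (-y end) is 160 mm wide, 76 mm high, 16 mm thick. Starts 35 to 90 mm short of its corner each way, turned up to 0.25 rad; home, its +x side lies on the long leg and its +y end on the short leg, axes as the upstand's.
- drawer_corner (a point): bottom corner of the drawer at its +x, +y (rear) end, 80 and 120 mm from the drawer's origin; it belongs at upstand_corner. The walls here are 4 mm thick, flat and upright
- pipe_tip (a point): tip of the grey standpipe, on its axis, 44 mm above the drawer's underside, 45 mm from its centre towards +y. The pipe is 16 mm thick, tapering over the last 9 mm to 7 mm; three round spring lugs stand 3 mm out of it 17 mm above the underside. It stands in the middle compartment: 55 mm wide (x), from y -104 to +116 mm, between dividers 52 mm high
- pipe_seat (a point): centre of the flat seat round the pipe's foot, 10 mm above the drawer's underside; the cap's mouth rests on it when home. From 9.5 mm above it the cap meets the spring lugs: the push rises to some 8 to 10 N, falls away with a click about 5 mm above the seat, and rises again when the mouth bottoms on the seat
- siphon_cap: blue siphon cap, loose, 22 g, standing mouth down: round sleeve 30 mm in diameter, 40 mm high, open below, with a flat finger tab on top. Origin in the centre of its mouth. Bore 24 mm wide, 36 mm deep, narrowed to 18.4 mm by a rounded bead at the mouth. It fits the pipe in any turn about the upright and stands 64 mm high in all
- cap_tab (a point): centre of the cap's finger tab: 26 mm in the cap's x, 10 mm thick in its y (grip it across this), 26 mm high, from 38 to 64 mm above the mouth; this point is 51 mm above the mouth
- dosing_cup: clear plastic dosing cup, 60 mm across, 55 mm high, standing on the counter, loose; origin under its centre. It and the cap may have changed places. Leave it alone
- powder_flap: light grey flap insert of a drawer, 45 x 100 mm, 14 mm high, lying on the counter, loose; leave it alone
- scrub_brush: wooden scrubbing brush, 150 x 52 mm, 40 mm high, standing on its bristles, loose; leave it alone
- stain_tin: small round steel tin with a red band, 68 mm in diameter, 45 mm high, loose; leave it alone
- yellow_canister: yellow canister, 96 mm in diameter, 128 mm high, beyond the short leg of the upstand, loose; leave it alone
- powder_jar: white jar with an orange band, 80 mm in diameter, 120 mm high, beyond the short leg of the upstand, loose; leave it alone
There are look-alikes about, which are no part of the job. Several things have the shape of the siphon_cap; the one meant has the colours described above.

How it is judged:
By the outcome, as a careful person would: the job done as asked, in the order asked, and still so for the second after the job is handed in, while the arm keeps its last pose, push and grip.
It also fails if it takes over 67 s, if anything falls off the work surface, if the arm or the gripper's body presses on something with over 40 N, if the wrist force passes 120 N, or if a joint passes its speed limit or range.

## Robot

A 6-joint arm with a two-finger parallel gripper is mounted at the origin on the work surface. World frame = base frame: x ahead of the robot, y to its left, z up, the work surface at z = 0. Lengths are in m, angles in rad, forces in N, time in s.
With the tool pointing down it reaches from about 0.225 to 0.875 m from the base axis. Payload 3.4 kg.
Tool frame: the origin (TCP) lies between the finger pads; the fingertips stand 8 mm ahead of it and the grasp point (between the pads) lies 11 mm behind it; z points along the fingers, y is the line along which they close (so a half turn about z gives the same grasp; the last joint's range is limited). The gripper opens to 85 mm and grips with 20 to 120 N. Pads are 22 mm wide; open, the fingers measure 114 mm over their backs; the gripper's body (76 mm by 85 mm) begins 54 mm behind the grasp point. The pads swing forward as they close: fully open they stand 13 mm farther back than shut.
Start: joints at [1.194, 0.276, 1.505, -0, 1.361, -0.121], TCP at [0.146, 0.556, 0.239] pointing down, gripper open.
Joint ranges: [-2.89, 2.89], [-0.75, 2.08], [0.22, 2.7], [-1.18, 4.32], [0.11, 2.71], [-2.7, 2.7]. Speed limits (rad/s): [2.57, 2.57, 3.14, 3.14, 3.14, 3.14].

## Interface

Orientations are given as a unit quaternion [w, x, y, z].
In Python, from rig import manip gives the robot as it stands.
- The arm moves only by the tool move_arm, never from a script. Its argument "deltas" is a list that holds one entry, the list of rows, each a list of 5 numbers: the shift along the tool's x, y, z normalised to -1 to 1, where 1 is 80 cm, then the turn about the tool's z normalised to -1 to 1, where 1 is 120 degrees, then the closure, from -1 (fully open) to 1 (shut). In form: [[[tx, ty, tz, twist, grip], ...]]. A call has 1 to 12 rows; each row is the pose to reach, as a shift and turn from the pose commanded when the call began, along the tool's axes at that moment; what a row does not reach only later rows make up. A row lasts 1/10 s, in which the tool goes at most 50 mm and 8.59 degrees, less where a joint would pass 70% of its speed; a pose out of reach is approached as far as the arm can. A call with a number of a shift or a turn outside -1 to 1 is refused whole. A call with a gripper value outside its range is refused whole. The fingers move at their own pace and stop on an object; "squeeze" is the grip in N (left out, the last holds). Time passes only in rows, so rows that repeat a pose let the fingers close. It gives the time, the measured TCP pose, the force, the opening and the grip force at its end, in the units of the state.
- manip.get_state(): the state, without advancing time (a new reading comes with each control period).
- manip.get_image(name): name is "side" or "top" or "wrist"; returns the picture (400x640x3 uint8, red, green, blue); there is no depth.
- manip.camera_params(name): a dict with "fx", "fy", "cx", "cy" (pixels), "R" (3x3) and "t" (3): a world point X has camera coordinates R X + t; the wrist camera has in their place "tool_from_camera" (4x4, takes a point from camera to tool coordinates, whose origin is the TCP and whose axes are the flange's). Camera axes: x right, y down, z forward; pixel columns grow to the right and rows downward; lengths in m; the calibration is good to about 2 mm. A picture is of the moment at which its call begins: read the wrist's pose just before it. camera_params takes no time and is no camera call.
- manip.sign_off(): hands the job in; it is judged then, once.
The state is a dict: "clock": time; "qpos": joint angles; "qd": joint speeds; "effort": joint torques, N m; "position": TCP position; "ee_rot": TCP orientation; "contact_force": force on the tool from outside, world axes, zero at the start; "moment": the same for the moment, N m; "width": finger opening in m; "gripper_force": force on a finger pad.
Only numpy, scipy, OpenCV 4.12 (cv2) and the standard library are available. Lean on these libraries where they do the work, as an engineer would, in place of code of your own. Each camera call takes 0.05 s, during which the arm holds its last target. There are 200 camera calls.

## Working session

There is one attempt and no reset: what is moved stays moved. The work goes in short steps, Python scripts to look and compute and a tool call to move; the robot and the scene stay as the last step left them, time stands still between calls to the robot, and variables do not carry over. Pictures are saved under pics/ and viewed, at most 10 in all, crops included, and the job is handed in when it is done.

Besides the shell and the picture viewer there is one more tool, called after "Request:" by a JSON object that holds its "op" and its "data". move_arm: Moves the arm, as the interface text tells. Scaled input: -1 to 1 covers 80 cm each way for a shift and 120 degrees each way for a turn. Its arguments: {"type":"object","properties":{"deltas":{"type":"array","items":{"type":"array","items":{"type":"array","items":{"type":"number","minimum":-1,"maximum":1}}}},"squeeze":{"type":"number"}},"required":["deltas"]}

```bash
mkdir -p pics; ls
python3 - <<'E'
from rig import manip
import cv2,numpy as np
s=manip.get_state();print(s)
for n in("top","side"):
    im=manip.get_image(n);cv2.imwrite(f"pics/{n}0.png",im[:,:,::-1]);p=manip.camera_params(n);print(n,p)
print(manip.camera_params("wrist"))
E
```

```text
pics
{'clock': 0.0, 'qpos': array([ 1.19398149e+00,  2.76618701e-01,  1.50617396e+00, -2.42517044e-05,
        1.36069364e+00, -1.20991439e-01]), 'qd': array([ 0.00024724,  0.00167776, -0.00084971,  0.00163396, -0.00032674,
        0.00013166]), 'effort': array([ 2.12727944e-03, -4.16768575e+01, -2.45807505e+01, -1.80602865e-04,
        1.11116271e-02, -3.68407214e-06]), 'position': array([0.14531109, 0.55578717, 0.23840992]), 'ee_rot': array([-2.21749960e-04,  1.27560607e-01,  9.91830326e-01, -9.20565761e-04]), 'contact_force': array([0.31261886, 0.06799863, 0.81466258]), 'moment': array([-0.01998335,  0.01625318,  0.02310374]), 'gripper_force': 0.0, 'width': 0.08527016422926907}
top {'fx': 417.1179410042479, 'fy': 417.1179410042479, 'cx': 320.0155316688345, 'cy': 196.89257435994483, 'R': array([[ 8.33035620e-03, -9.99964272e-01,  1.43503153e-03],
       [-9.71178899e-01, -8.43239556e-03, -2.38202521e-01],
       [ 2.38206111e-01,  5.90639507e-04, -9.71214446e-01]]), 't': array([-0.03534471,  0.59038282,  1.0450108 ])}
side {'fx': 392.8726988842997, 'fy': 392.8726988842997, 'cx': 319.09397831317426, 'cy': 197.19459270376203, 'R': array([[ 0.90181539, -0.43198819, -0.01073321],
       [-0.22309744, -0.4441772 , -0.86771778],
       [ 0.37007639,  0.7849158 , -0.4969413 ]]), 't': array([-0.52238551,  0.17806727,  0.81592633])}
{'fx': 358.95911559722725, 'fy': 358.95911559722725, 'cx': 313.918623963491, 'cy': 198.77778703179075, 'tool_from_camera': array([[-2.54919444e-04, -9.45425871e-01, -3.25837164e-01,
         8.41182558e-02],
       [ 9.99999950e-01, -1.80731685e-04, -2.57954066e-04,
        -6.55987634e-04],
       [ 1.84987348e-04, -3.25837213e-01,  9.45425870e-01,
        -1.35807575e-01],
       [ 0.00000000e+00,  0.00000000e+00,  0.00000000e+00,
         1.00000000e+00]])}
```

View pics/top0.png

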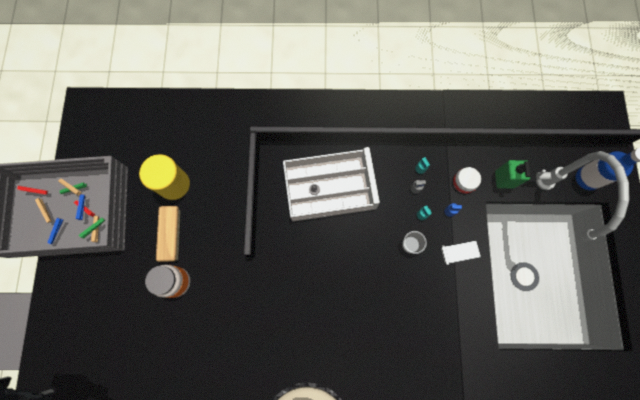

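View pics/side0.png

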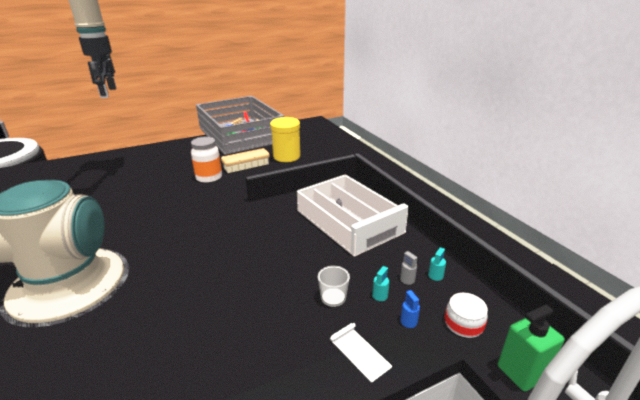

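```bash
cat > h.py <<'E'
from rig import manip
import cv2,numpy as np
from scipy.spatial.transform import Rotation as Ro
def ray(n,uv,z,s=None):
    p=manip.camera_params(n);uv=np.atleast_2d(uv).astype(float)
    d=np.c_[(uv[:,0]-p['cx'])/p['fx'],(uv[:,1]-p['cy'])/p['fy'],np.ones(len(uv))]
    if n=="wrist":
        T=p['tool_from_camera'];w,x,y,zz=s['ee_rot'];Q=Ro.from_quat([x,y,zz,w]).as_matrix()
        c=Q@T[:3,3]+s['position'];D=d@(Q@T[:3,:3]).T
    else: c=-p['R'].T@p['t'];D=d@p['R']
    return c+D*((z-c[2])/D[:,2])[:,None]
def proj(n,X,s=None):
    p=manip.camera_params(n);X=np.atleast_2d(X)
    if n=="wrist":
        T=p['tool_from_camera'];w,x,y,zz=s['ee_rot'];Q=Ro.from_quat([x,y,zz,w]).as_matrix()
        c=((X-s['position'])@Q-T[:3,3])@T[:3,:3]
    else: c=X@p['R'].T+p['t']
    return np.c_[c[:,0]/c[:,2]*p['fx']+p['cx'],c[:,1]/c[:,2]*p['fy']+p['cy']]
E
python3 - <<'E'
from h import *
np.set_printoptions(precision=4,suppress=True)
im=cv2.imread("pics/top0.png");p=manip.camera_params("top");print("cam",-p['R'].T@p['t'])
g=im.min(2);m=(g>90).astype(np.uint8);m[:, :270]=0;m[:,385:]=0;m[:140]=0;m[230:]=0
c=max(cv2.findContours(m,0,2)[0],key=cv2.contourArea);h=cv2.convexHull(c)
a=cv2.approxPolyDP(h,2.5,True)[:,0];print(a);print(ray("top",a,.06));print(ray("top",a,.076))
hsv=cv2.cvtColor(im,cv2.COLOR_BGR2HSV);m=cv2.inRange(hsv,(108,150,60),(125,255,255));m[:,:400]=0;m[:,500:]=0;m[:180]=0
for n,i in(("top",im),("side",cv2.imread("pics/side0.png"))):
    m=cv2.inRange(cv2.cvtColor(i,cv2.COLOR_BGR2HSV),(106,150,60),(125,255,255))
    for c in cv2.findContours(m,0,2)[0]:
        if cv2.contourArea(c)>25:
            x,y,w,hh=cv2.boundingRect(c);print(n,x,y,w,hh,cv2.contourArea(c),ray(n,[[x+w/2-.5,y+hh/2-.5]],.035))
cr=im[110:270,230:390];cr=np.clip(cr.astype(float)*3.0,0,255).astype(np.uint8)
a1=cv2.resize(cr,(600,600),interpolation=cv2.INTER_CUBIC);cv2.imwrite("pics/c1.png",a1)
E
```

```text
cam [ 0.3247 -0.031   1.1556]
[[369 147]
 [379 199]
 [374 208]
 [309 218]
 [290 217]
 [283 160]]
[[ 0.7378 -0.1656  0.06  ]
 [ 0.589  -0.1897  0.06  ]
 [ 0.564  -0.1756  0.06  ]
 [ 0.5351 -0.0014  0.06  ]
 [ 0.5374  0.0494  0.06  ]
 [ 0.6976  0.0729  0.06  ]]
[[ 0.7318 -0.1637  0.076 ]
 [ 0.5851 -0.1874  0.076 ]
 [ 0.5605 -0.1735  0.076 ]
 [ 0.5321 -0.0018  0.076 ]
 [ 0.5343  0.0483  0.076 ]
 [ 0.6921  0.0714  0.076 ]]
top 48 218 15 26 107.0 [[0.4996 0.6871 0.035 ]]
top 445 203 17 13 111.5 [[ 0.5685 -0.396   0.035 ]]
top 76 195 8 25 90.0 [[0.5653 0.6303 0.035 ]]
top 576 169 19 21 70.0 [[ 0.6576 -0.7713  0.035 ]]
top 599 161 17 19 171.0 [[ 0.6845 -0.8371  0.035 ]]
top 610 151 25 25 229.5 [[ 0.7056 -0.8827  0.035 ]]
side 400 290 20 38 510.5 [[ 0.5674 -0.397   0.035 ]]
```

View pics/c1.png

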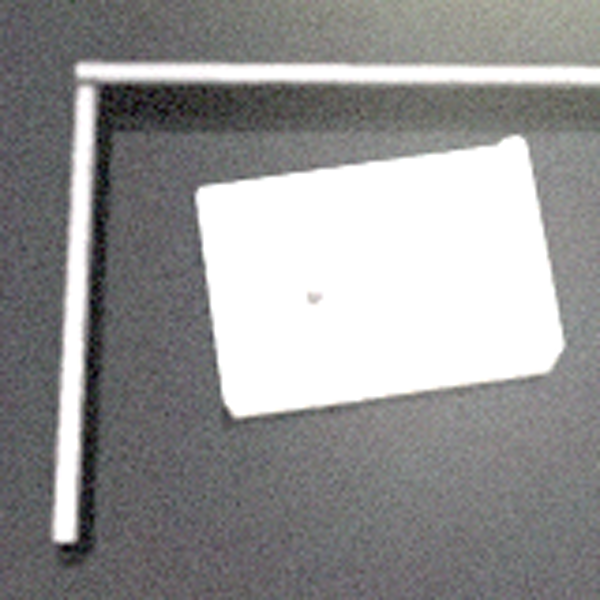

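The top view shows the upstand's inner corner at about px (255.5,131.6), the drawer turned about +0.145 rad with its rear corner at (283,160), and the blue cap at (454,209). Side and top views agree on the cap position.

Run:
```python
from h import *
np.set_printoptions(precision=4,suppress=True)
f=lambda a:[230+(a[0]+.5)*160/600-.5,110+(a[1]+.5)*160/600-.5]
print("U",ray("top",[f((97,82)),f((598,82)),f((76,541))],.07))
print("foot long",ray("top",[f((200,131)),f((590,132))],0))
print("D",ray("top",[[282.7,159.5],[289.5,217.5]],.06), "panel +x top",ray("top",[f((524,140))],.076))
```

```text
U [[ 0.777   0.151   0.07  ]
 [ 0.7804 -0.2213  0.07  ]
 [ 0.4373  0.1502  0.07  ]]
foot long [[ 0.7658  0.0801  0.    ]
 [ 0.7676 -0.226   0.    ]]
D [[0.699  0.0737 0.06  ]
 [0.5361 0.0507 0.06  ]] panel +x top [[ 0.7319 -0.1647  0.076 ]]
```

Request:
{"op": "move_arm", "data": {"deltas": [[[-0.6,-0.63,0,-0.122,-1],[-0.6,-0.63,0,-0.122,-1],[-0.6,-0.63,0,-0.122,-1],[-0.6,-0.63,0,-0.122,-1],[-0.6,-0.63,0,-0.122,-1],[-0.6,-0.63,0,-0.122,-1],[-0.6,-0.63,0,-0.122,-1],[-0.6,-0.63,0,-0.122,-1],[-0.6,-0.63,0,-0.122,-1],[-0.6,-0.63,0,-0.122,-1],[-0.6,-0.63,0,-0.122,-1],[-0.6,-0.63,0,-0.122,-1]]]}}

```text
clock: 1.3
position: [0.436, 0.0297, 0.2392]
ee_rot: [0.0, 0.0, 1.0, 0.0]
contact_force: [0.2, 1.0, 0.3]
width: 0.0853
gripper_force: 0.0
```

Request:
{"op": "move_arm", "data": {"deltas": [[[-0.05,-0.1,0.0,0,-1],[-0.05,-0.1,0.06,0,-1],[-0.05,-0.1,0.12,0,-1],[-0.05,-0.1,0.18,0,-1],[-0.05,-0.1,0.24,0,-1],[-0.05,-0.1,0.272,0,-1],[-0.05,-0.1,0.272,0,-1],[-0.05,-0.1,0.272,0,-1]]]}}

```text
clock: 2.1
position: [0.4758, -0.0484, 0.0218]
ee_rot: [-0.0, 0.0, 1.0, 0.0]
contact_force: [0.1, -0.7, -0.0]
width: 0.0854
gripper_force: 0.0
```

Request:
{"op": "move_arm", "data": {"deltas": [[[-0.02,0,0,0,-1],[-0.04,0,0,0,-1],[-0.055,0,0,0,-1],[-0.07,0,0,0,-1],[-0.08,0,0,0,-1],[-0.09,0,0,0,-1],[-0.1,0,0,0,-1],[-0.11,0,0,0,-1],[-0.12,0,0,0,-1],[-0.13,0,0,0,-1],[-0.14,0,0,0,-1],[-0.14,0,0,0,-1]]]}}

```text
clock: 3.3
position: [0.5903, -0.0489, 0.0218]
ee_rot: [0.002, 0.0, 1.0, -0.0]
contact_force: [0.3, -0.2, -0.2]
width: 0.0851
gripper_force: 0.0
```

Run:
```python
from h import *
im=manip.get_image("top")[:,:,::-1];cv2.imwrite("pics/t1.png",cv2.resize(np.clip(im[100:260,230:390]*1.5,0,255).astype(np.uint8),(600,600),interpolation=cv2.INTER_CUBIC))
```

```text
(no output)
```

View pics/t1.png

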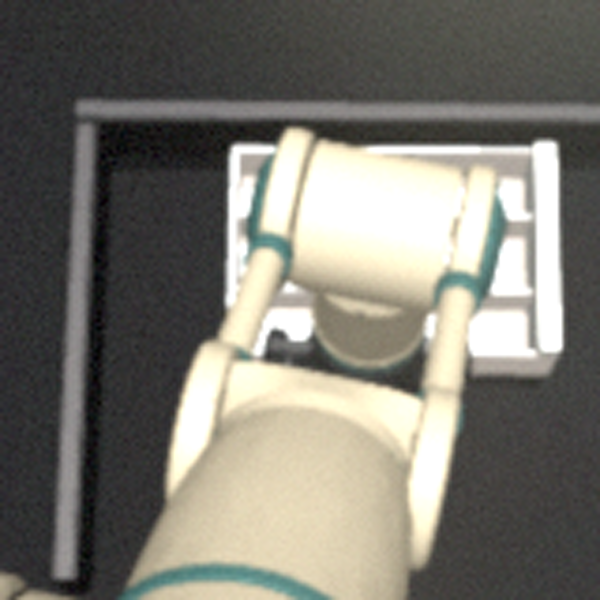

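Request:
{"op": "move_arm", "data": {"deltas": [[[-0.006,0,0,0,-1],[-0.01,0,0,0,-1],[-0.014,0,0,0,-1],[-0.017,0,0,0,-1],[-0.019,0,0,0,-1],[-0.019,0,0,0,-1]]]}}

```text
clock: 3.95
position: [0.603, -0.0484, 0.0217]
ee_rot: [0.0, 0.0, 1.0, 0.0]
contact_force: [-3.3, -0.5, 2.3]
width: 0.0851
gripper_force: 2.0
```

Request:
{"op": "move_arm", "data": {"deltas": [[[-0.002,0,0,0,-1],[-0.004,0,0,0,-1],[-0.006,0,0,0,-1],[-0.006,0,0,0,-1]]]}}

```text
clock: 4.35
position: [0.6043, -0.0483, 0.0215]
ee_rot: [-0.003, -0.0, 1.0, 0.0]
contact_force: [-10.4, -1.8, 6.7]
width: 0.0859
gripper_force: 5.3
```

Request:
{"op": "move_arm", "data": {"deltas": [[[0.05,0,0,0,-1],[0.06,0,-0.05,0,-1],[0.04,-0.05,-0.11,0.07,-1],[0.0,-0.1,-0.17,0.14,-1],[-0.05,-0.16,-0.19,0.21,-1],[-0.1,-0.2,-0.19,0.28,-1],[-0.1,-0.234,-0.19,0.35,-1],[-0.1,-0.234,-0.19,0.42,-1],[-0.1,-0.234,-0.19,0.49,-1],[-0.1,-0.234,-0.19,0.56,-1],[-0.1,-0.234,-0.19,0.63,-1],[-0.1,-0.234,-0.19,0.7,-1]]]}}

```text
clock: 5.55
position: [0.6896, -0.2364, 0.1738]
ee_rot: [0.002, 0.671, 0.741, 0.001]
contact_force: [-0.2, 0.0, -0.4]
width: 0.085
gripper_force: 0.0
```

Run:
```python
from h import *
s=manip.get_state();print(s['position'],s['ee_rot'],s['qpos'])
a=manip.get_image("wrist")[:,:,::-1];cv2.imwrite("pics/w1.png",a)
```

```text
[ 0.689601   -0.23635166  0.17383098] [0.00199342 0.67145052 0.74104604 0.00099476] [-4.25868282e-01  5.41460925e-01  1.23743912e+00  6.92727998e-04
  1.35828872e+00 -5.24475849e-01]
```

View pics/w1.png

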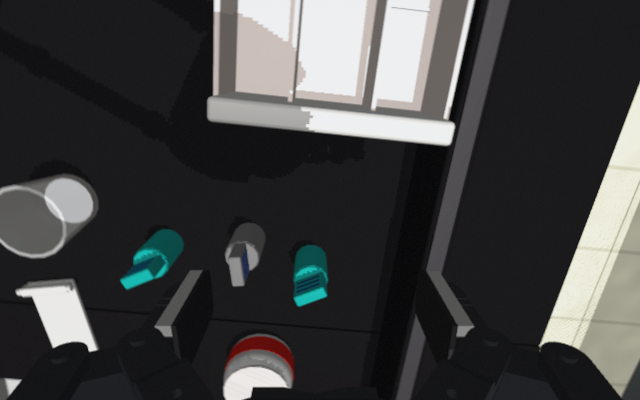

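Run:
```python
from h import *
np.set_printoptions(precision=3,suppress=True)
s=manip.get_state()
print("caps foot",ray("wrist",[[310,255],[248,238],[165,242]],.02,s))
print("panel front top edge",ray("wrist",[[208,116],[452,144]],.072,s))
print("tcp down",proj("wrist",[[.69,-.236,0],[.69,-.236,.1]],s))
```

```text
caps foot [[ 0.693 -0.307  0.02 ]
 [ 0.637 -0.295  0.02 ]
 [ 0.563 -0.306  0.02 ]]
panel front top edge [[ 0.616 -0.185  0.072]
 [ 0.777 -0.188  0.072]]
tcp down [[314.079 173.509]
 [314.764 215.086]]
```

Request:
{"op": "move_arm", "data": {"deltas": [[[0,0,0.04,0.05,-1],[0,0,0.1,0.05,-1],[0,0,0.15,0.05,-1],[0,0,0.19,0.05,-1],[0,0,0.19,0.05,-1],[0,0,0.19,0.05,-1]]]}}

```text
clock: 6.2
position: [0.6887, -0.2359, 0.0218]
ee_rot: [0.001, 0.707, 0.708, 0.0]
contact_force: [0.3, -0.3, 0.5]
width: 0.0852
gripper_force: 0.0
```

Request:
{"op": "move_arm", "data": {"deltas": [[[0.02,0,0,0,-1],[0.04,0,0,0,-1],[0.055,0,0,0,-1],[0.07,0,0,0,-1],[0.085,0,0,0,-1],[0.1,0,0,0,-1],[0.115,0,0,0,-1],[0.13,0,0,0,-1],[0.14,0,0,0,-1],[0.15,0,0,0,-1],[0.157,0,0,0,-1],[0.157,0,0,0,-1]]]}}

```text
clock: 7.4
position: [0.6873, -0.1083, 0.0213]
ee_rot: [-0.001, 0.707, 0.707, 0.0]
contact_force: [-0.2, -0.3, -0.1]
width: 0.0857
gripper_force: 0.0
```

Request:
{"op": "move_arm", "data": {"deltas": [[[0.004,0,0,0,-1],[0.008,0,0,0,-1],[0.01,0,0,0,-1],[0.01,0,0,0,-1]]]}}

```text
clock: 7.8
position: [0.6876, -0.1035, 0.0214]
ee_rot: [0.001, 0.707, 0.707, -0.001]
contact_force: [0.1, -6.6, -0.9]
width: 0.0853
gripper_force: 0.0
```

Request:
{"op": "move_arm", "data": {"deltas": [[[0.003,0,0,0,-1],[0.006,0,0,0,-1],[0.006,0,0,0,-1]]]}}

```text
clock: 8.1
position: [0.6876, -0.1037, 0.0215]
ee_rot: [0.003, 0.707, 0.707, -0.003]
contact_force: [-1.8, -17.9, -2.0]
width: 0.0855
gripper_force: 0.0
```

Run:
```python
from h import *
s=manip.get_state();print(s['position'],s['contact_force'])
im=manip.get_image("top")[:,:,::-1];im2=manip.get_image("side")[:,:,::-1]
f=lambda i,a,b,c,d:cv2.resize(np.clip(i[a:b,c:d]*2.0,0,255).astype(np.uint8),(400,400),interpolation=cv2.INTER_CUBIC)
cv2.imwrite("pics/t2.png",np.hstack([f(im,110,240,230,360),f(im2,120,280,270,430)]))
```

```text
[ 0.68756947 -0.10372351  0.02147392] [ -1.78905717 -17.93838255  -1.97640229]
```

View pics/t2.png

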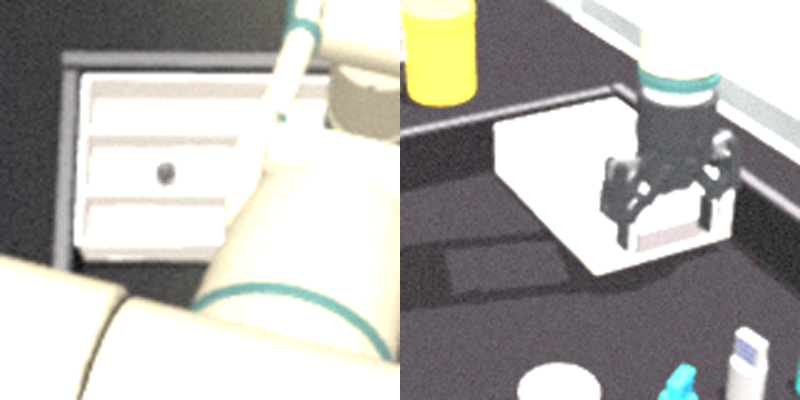

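Request:
{"op": "move_arm", "data": {"deltas": [[[-0.04,0,0,0,-1],[-0.05,0,-0.05,0,-1],[-0.06,0,-0.11,0,-1],[-0.1,-0.02,-0.17,0,-1],[-0.15,-0.06,-0.19,0,-1],[-0.2,-0.1,-0.19,0,-1],[-0.25,-0.15,-0.19,0,-1],[-0.31,-0.15,-0.19,0,-1],[-0.366,-0.15,-0.19,0,-1],[-0.366,-0.15,-0.19,0,-1],[-0.366,-0.15,-0.19,0,-1]]]}}

```text
clock: 9.3
position: [0.5672, -0.391, 0.1729]
ee_rot: [-0.001, 0.708, 0.706, 0.001]
contact_force: [-0.5, 0.5, -0.2]
width: 0.0854
gripper_force: 0.0
```

Run:
```python
from h import *
np.set_printoptions(precision=4,suppress=True)
s=manip.get_state();print(s['position'],s['ee_rot'])
a=manip.get_image("wrist")[:,:,::-1];cv2.imwrite("pics/w2.png",a)
m=cv2.inRange(cv2.cvtColor(a,cv2.COLOR_BGR2HSV),(106,140,40),(128,255,255))
for c in cv2.findContours(m,0,2)[0]:
    if cv2.contourArea(c)>60: print(cv2.boundingRect(c),cv2.contourArea(c))
# drawer check from top
t=manip.get_image("top")[:,:,::-1];mm=(t.min(2)>90).astype(np.uint8);mm[:,:257]=0;mm[:,385:]=0;mm[:134]=0;mm[230:]=0
c=max(cv2.findContours(mm,0,2)[0],key=cv2.contourArea);q=cv2.approxPolyDP(cv2.convexHull(c),2.5,True)[:,0];print(q,ray("top",q,.06))
```

```text
[ 0.5672 -0.391   0.1729] [-0.0007  0.7083  0.7059  0.0007]
(299, 164, 37, 58) 1514.0
[[342 134]
 [343 186]
 [340 194]
 [257 192]
 [257 134]] [[ 0.7759 -0.0905  0.06  ]
 [ 0.6245 -0.0926  0.06  ]
 [ 0.602  -0.0844  0.06  ]
 [ 0.6056  0.1407  0.06  ]
 [ 0.7737  0.1481  0.06  ]]
```

View pics/w2.png

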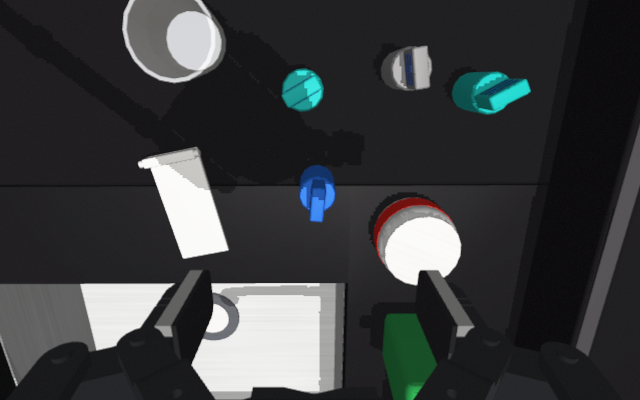

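Run:
```python
from h import *
np.set_printoptions(precision=4,suppress=True)
s=manip.get_state()
a=cv2.imread("pics/w2.png");cr=a[155:230,285:350]
cv2.imwrite("pics/w2c.png",cv2.resize(cr,(520,600),interpolation=cv2.INTER_CUBIC))
m=cv2.inRange(cv2.cvtColor(a,cv2.COLOR_BGR2HSV),(104,120,40),(130,255,255));m[:150]=0;m[240:]=0
c=max(cv2.findContours(m,0,2)[0],key=cv2.contourArea)
v=a[:,:,0][m>0];print(np.percentile(v,[5,25,50,75,95]))
(x,y),r=cv2.minEnclosingCircle(c[c[:,0,1]<185]);print(x,y,r)
sl=[(y,np.where(m[y])[0].min(),np.where(m[y])[0].max()) for y in range(164,222,3)];print(sl)
```

```text
[ 91. 104. 165. 239. 246.]
316.7794189453125 180.0 17.249691009521484
[(164, np.int64(317), np.int64(318)), (167, np.int64(307), np.int64(326)), (170, np.int64(304), np.int64(329)), (173, np.int64(302), np.int64(331)), (176, np.int64(300), np.int64(332)), (179, np.int64(300), np.int64(333)), (182, np.int64(300), np.int64(334)), (185, np.int64(299), np.int64(334)), (188, np.int64(299), np.int64(335)), (191, np.int64(299), np.int64(335)), (194, np.int64(299), np.int64(335)), (197, np.int64(299), np.int64(335)), (200, np.int64(300), np.int64(334)), (203, np.int64(301), np.int64(333)), (206, np.int64(303), np.int64(331)), (209, np.int64(307), np.int64(326)), (212, np.int64(309), np.int64(323)), (215, np.int64(309), np.int64(323)), (218, np.int64(309), np.int64(323)), (221, np.int64(311), np.int64(322))]
```

View pics/w2c.png

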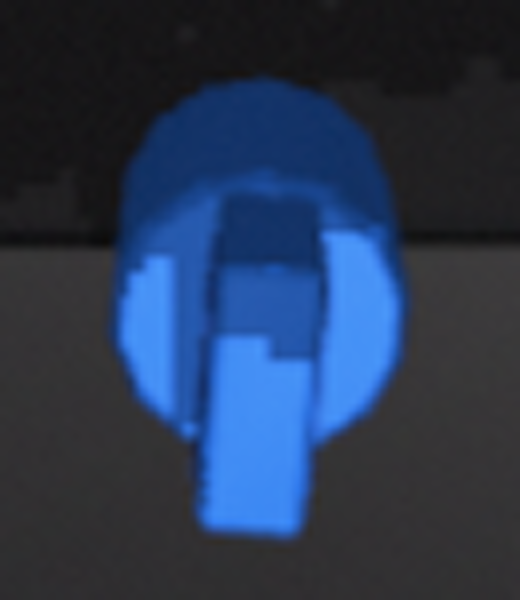

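Run:
```python
from h import *
np.set_printoptions(precision=4,suppress=True)
s=manip.get_state()
uv=(np.array([[218,265],[322,265],[200,530],[303,533]])+.5)/8-.5+[285,155]
P=ray("wrist",uv,.064,s);print(P,P.mean(0),s['position'])
d=(P[0]+P[1]-P[2]-P[3])/2;print(np.linalg.norm(d[:2]),np.degrees(np.arctan2(d[1],d[0])))
w,x,y,z=s['ee_rot'];Q=Ro.from_quat([x,y,z,w]).as_matrix();print(Q.T@(P.mean(0)-s['position']))
# sleeve foot circle centre: widest rows at shoulder z=.04
print(ray("wrist",[[317,193]],.04,s))
```

```text
[[ 0.5658 -0.3807  0.064 ]
 [ 0.5751 -0.3807  0.064 ]
 [ 0.5641 -0.4063  0.064 ]
 [ 0.5736 -0.4066  0.064 ]] [ 0.5697 -0.3936  0.064 ] [ 0.5676 -0.3884  0.1732]
0.02574133522821414 86.40649954377555
[-0.0055  0.0021  0.1091]
[[ 0.5698 -0.3925  0.04  ]]
```

Request:
{"op": "move_arm", "data": {"deltas": [[[-0.007,0.0026,0.0,0.028,0.2],[-0.007,0.0026,0.04,0.028,0.2],[-0.007,0.0026,0.08,0.028,0.2],[-0.007,0.0026,0.08,0.028,0.2],[-0.007,0.0026,0.08,0.028,0.2],[-0.007,0.0026,0.08,0.028,0.2]]], "squeeze": 60}}

```text
clock: 10.0
position: [0.571, -0.3953, 0.1117]
ee_rot: [0.002, 0.727, 0.686, 0.0]
contact_force: [-0.6, 0.7, 0.3]
width: 0.034
gripper_force: 0.0
```

Run:
```python
from h import *
s=manip.get_state();print(s['position'],s['ee_rot'],s['width'])
a=manip.get_image("wrist")[:,:,::-1];cv2.imwrite("pics/w3.png",a[100:])
```

```text
[ 0.57104724 -0.39533637  0.11171636] [1.51401892e-03 7.27199929e-01 6.86423955e-01 3.53668030e-04] 0.0340235519235668
```

View pics/w3.png

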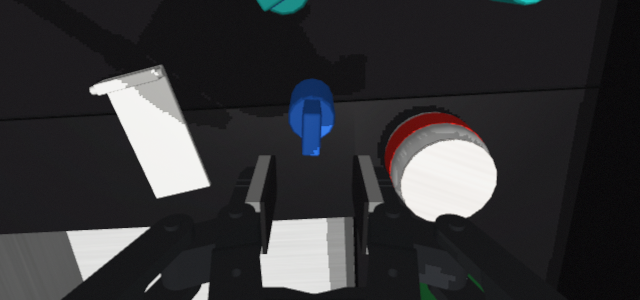

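Request:
{"op": "move_arm", "data": {"deltas": [[[0,0,0.03,0,0.2],[0,0,0.06,0,0.2],[0,0,0.074,0,0.2],[0,0,0.074,0,0.2],[0,0,0.074,0,1],[0,0,0.074,0,1],[0,0,0.074,0,1],[0,0,0.074,0,1],[0,0,0.074,0,1],[0,0,0.074,0,1]]], "squeeze": 60}}

```text
clock: 11.05
position: [0.5706, -0.3964, 0.0521]
ee_rot: [0.002, 0.728, 0.686, 0.0]
contact_force: [0.1, -0.4, 5.8]
width: 0.0085
gripper_force: 61.4
```

Request:
{"op": "move_arm", "data": {"deltas": [[[0,0,-0.04,0,1],[0,0,-0.1,0,1],[0.04,0.01,-0.15,0,1],[0.09,0.02,-0.187,-0.01,1],[0.15,0.035,-0.187,-0.028,1],[0.21,0.05,-0.187,-0.028,1],[0.27,0.065,-0.187,-0.028,1],[0.33,0.08,-0.187,-0.028,1],[0.39,0.095,-0.187,-0.028,1],[0.45,0.11,-0.187,-0.028,1],[0.5,0.12,-0.187,-0.028,1],[0.528,0.125,-0.187,-0.028,1]]], "squeeze": 60}}

```text
clock: 12.25
position: [0.6945, 0.0242, 0.1997]
ee_rot: [-0.001, 0.706, 0.708, 0.0]
contact_force: [0.2, 0.3, 0.1]
width: 0.0087
gripper_force: 60.6
```

Request:
{"op": "move_arm", "data": {"deltas": [[[0,0,0,0,1],[0,0,0,0,1]]]}}

```text
clock: 12.45
position: [0.694, 0.0204, 0.1997]
ee_rot: [-0.0, 0.707, 0.707, -0.001]
contact_force: [-0.8, -0.5, 0.2]
width: 0.0085
gripper_force: 60.6
```

Run:
```python
from h import *
s=manip.get_state();print(s['position'],s['ee_rot'],s['width'])
a=manip.get_image("wrist")[:,:,::-1];cv2.imwrite("pics/w4.png",a)
print(proj("wrist",[[.695,.076,.044]],s))
```

```text
[0.69396414 0.02041771 0.19966898] [-1.47428824e-04  7.06752397e-01  7.07460676e-01 -6.47830085e-04] 0.00846626186055577
[[315.82484296 112.0180545 ]]
```

View pics/w4.png

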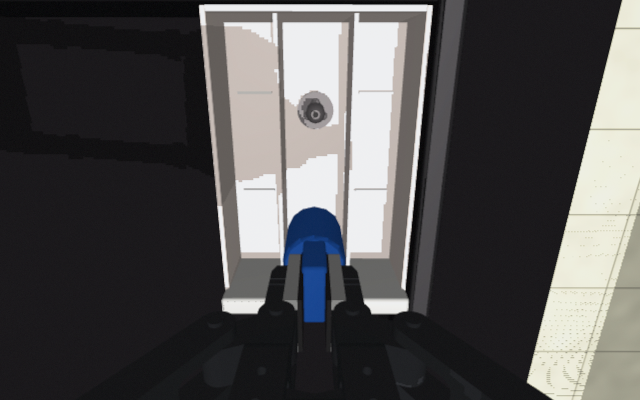

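Run:
```python
from h import *
np.set_printoptions(precision=4,suppress=True)
s=manip.get_state();a=cv2.imread("pics/w4.png")
g=a[:,:,1].copy();m=np.zeros_like(g);m[85:140,295:338]=(g[85:140,295:338]<110);
c=max(cv2.findContours(m,0,2)[0],key=cv2.contourArea);print(cv2.boundingRect(c),cv2.contourArea(c))
np.set_printoptions(linewidth=200);print(g[100:126:2,302:332:2])
w,x,y,z=s['ee_rot'];Q=Ro.from_quat([x,y,z,w]).as_matrix()
for uv in([316,113],[316,115]):
    P=ray("wrist",[uv],.044,s)[0];print(P,Q.T@(P-s['position'])/.8)
# cap in w3: tab top corner centre relative
a=cv2.imread("pics/w4.png");b=cv2.inRange(cv2.cvtColor(a,cv2.COLOR_BGR2HSV),(106,120,30),(130,255,255))
print([(y,np.where(b[y])[0].min(),np.where(b[y])[0].max()) for y in (205,208,212,225,235,245,300,315,320,323) if b[y].any()])
# expected: mouth far-edge pixel and tab top if cap centred at TCP, mouth 52mm below TCP
T=s['position'];print(proj("wrist",[T+Q@[.015,0,.052],T+Q@[-.013,0,-.012],T+Q@[0,.015,.012],T+Q@[0,-.015,.012]],s))
```

```text
(298, 98, 29, 27) 420.0
[[157 156  97  97  97  77  88 102  96 157 157 158 158 157 198]
 [156  96  97  97  83  73  74  85 100 133 159 158 158 158 157]
 [155  97  97  89  58  58  62  62  59  69 145 158 157 157 158]
 [ 97  97  97  58  62  67  68  70  70  65  69 157 157 157 157]
 [ 97  97  87  61  67  73  76  78  76  71  65 140 156 157 158]
 [142  97  78  64  69  71 121 134  89  77  69 116 157 157 157]
 [156  89  61  66  68 141  80  94 144  81  71  76 146 157 157]
 [156  88  62  66  79 136  65  66 128 100  72  67 104 157 157]
 [156  85  69  62  65 139  68  67 143  81  68  97 104 157 157]
 [ 96 103  98  57  65  87 132 137 109  72  63  93 132 156 157]
 [ 96 134 145 126  59  67  70  73  70  64 124 145 157 157 195]
 [114 135 155 156 143  94  68  61  96 142 157 157 156 180 237]
 [183 112 135 156 155 156 152 153 155 156 156 156 179 237 240]]
[0.6952 0.0743 0.044 ] [0.0686 0.0018 0.1947]
[0.6952 0.0728 0.044 ] [0.0667 0.0018 0.1947]
[(208, np.int64(309), np.int64(318)), (212, np.int64(299), np.int64(328)), (225, np.int64(290), np.int64(338)), (235, np.int64(287), np.int64(340)), (245, np.int64(286), np.int64(342)), (300, np.int64(303), np.int64(325)), (315, np.int64(303), np.int64(325)), (320, np.int64(303), np.int64(325))]
[[314.3635 205.0202]
 [314.5239 321.6115]
 [346.7079 264.7783]
 [282.1999 264.7907]]
```

Request:
{"op": "move_arm", "data": {"deltas": [[[0.03,0.001,0,0,1],[0.0675,0.0015,0,0,1],[0.0675,0.0015,0.03,0,1],[0.0675,0.0015,0.06,0,1],[0.0675,0.0015,0.09,0,1],[0.0675,0.0015,0.11,0,1],[0.0675,0.0015,0.118,0,1],[0.0675,0.0015,0.118,0,1]]], "squeeze": 100}}

```text
clock: 13.3
position: [0.6949, 0.0727, 0.1048]
ee_rot: [-0.001, 0.708, 0.706, -0.001]
contact_force: [-0.1, 0.4, 0.2]
width: 0.0076
gripper_force: 102.2
```

Request:
{"op": "move_arm", "data": {"deltas": [[[0,0,0.006,0,1],[0,0,0.012,0,1],[0,0,0.018,0,1],[0,0,0.02,0,1],[0,0,0.02,0,1]]]}}

```text
clock: 13.8
position: [0.6954, 0.0743, 0.0894]
ee_rot: [-0.0, 0.707, 0.707, -0.0]
contact_force: [-0.3, 0.3, 0.1]
width: 0.0076
gripper_force: 102.2
```

Request:
{"op": "move_arm", "data": {"deltas": [[[0,0,0.006,0,1],[0,0,0.012,0,1],[0,0,0.018,0,1],[0,0,0.018,0,1]]]}}

```text
clock: 14.2
position: [0.6949, 0.0742, 0.0741]
ee_rot: [-0.001, 0.707, 0.707, -0.001]
contact_force: [-0.6, 0.2, -0.3]
width: 0.0074
gripper_force: 102.3
```

Request:
{"op": "move_arm", "data": {"deltas": [[[0,0,0.003,0,1],[0,0,0.006,0,1],[0,0,0.006,0,1]]]}}

```text
clock: 14.5
position: [0.6953, 0.0745, 0.0712]
ee_rot: [-0.0, 0.707, 0.707, 0.0]
contact_force: [-2.6, 0.7, 3.7]
width: 0.0076
gripper_force: 103.0
```

Request:
{"op": "move_arm", "data": {"deltas": [[[0,-0.0006,0.002,0,1],[0,-0.0006,0.004,0,1],[0,-0.0006,0.004,0,1]]]}}

```text
clock: 14.8
position: [0.6951, 0.0745, 0.0681]
ee_rot: [0.0, 0.707, 0.707, 0.0]
contact_force: [-1.1, 0.2, 3.3]
width: 0.0076
gripper_force: 102.7
```

Request:
{"op": "move_arm", "data": {"deltas": [[[0,0,0.002,0,1],[0,0,0.004,0,1],[0,0,0.004,0,1]]]}}

```text
clock: 15.1
position: [0.695, 0.074, 0.0632]
ee_rot: [-0.0, 0.707, 0.707, -0.0]
contact_force: [-0.6, 0.7, -0.0]
width: 0.0074
gripper_force: 102.3
```

Request:
{"op": "move_arm", "data": {"deltas": [[[0,0,0.002,0,1],[0,0,0.004,0,1],[0,0,0.005,0,1],[0,0,0.005,0,1]]]}}

```text
clock: 15.5
position: [0.6955, 0.0739, 0.0622]
ee_rot: [0.001, 0.707, 0.707, 0.0]
contact_force: [-2.7, -0.7, 9.6]
width: 0.0075
gripper_force: 103.7
```

Request:
{"op": "move_arm", "data": {"deltas": [[[0,0,0.002,0,1],[0,0,0.004,0,1],[0,0,0.006,0,1],[0,0,0.006,0,1],[0,0,0.006,0,1]]]}}

```text
clock: 16.0
position: [0.6957, 0.0739, 0.0621]
ee_rot: [0.002, 0.707, 0.707, 0.001]
contact_force: [-8.5, -0.7, 28.0]
width: 0.0073
gripper_force: 106.7
```

Run:
```python
from h import *
np.set_printoptions(precision=4,suppress=True)
for n in("side",):
    a=manip.get_image(n)[:,:,::-1];m=cv2.inRange(cv2.cvtColor(a,cv2.COLOR_BGR2HSV),(106,140,50),(125,255,255))
    print([cv2.boundingRect(c) for c in cv2.findContours(m,0,2)[0] if cv2.contourArea(c)>15])
t=manip.get_image("side")[:,:,::-1];mm=(t.min(2)>90).astype(np.uint8);mm[:,:270]=0;mm[:,450:]=0;mm[:150]=0;mm[275:]=0
c=max(cv2.findContours(mm,0,2)[0],key=cv2.contourArea);q=cv2.approxPolyDP(cv2.convexHull(c),3,True)[:,0];print(q)
U=np.array([.775,.151,0]);C=U+[-.08,-.12,0]
print("expect home",proj("side",[C+[-.08,-.12,0],C+[.08,-.12,0],C+[-.08,.12,.06],C+[.08,-.12,.076],C+[-.08,-.12,.076]]))
s=manip.get_state();print(s['position'],s['contact_force'],s['gripper_force'])
```

```text
[(341, 170, 9, 19)]
[[308 170]
 [363 157]
 [449 220]
 [347 229]
 [308 188]]
expect home [[347.6124 229.6335]
 [400.8608 214.1964]
 [307.4201 170.0351]
 [403.6421 188.8058]
 [348.4208 203.2594]]
[0.6957 0.0739 0.0621] [-8.5424 -0.7445 28.2634] 106.6665530204773
```

```bash
python3 -c "
from rig import manip
print(manip.sign_off())"
```

```text
the job is handed in; nothing more can be done
None
```

The job is handed in at about 16 s. The drawer is square in its corner, to within about 2–3 mm by the side camera. The blue cap is fully home on the standpipe, and the hand is still pressing it down at about 28 N.

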